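# Clamp a brass tube in the sawing jig and keep the lever pressed

## Task

Get the thickest of the three brass tubes ready for sawing: take it from the wooden stock rest, lay it in the V-groove of the tube-sawing jig and slide it endways under the raised clamp lever until its end touches the length stop, which is already set and must not be shifted. Let go of the tube, then press the lever's round thumb plate right down as far as it goes and keep it pressed: you finish still holding the lever down, so that its spring foot clamps the tube. Leave everything else on the bench where it is.

Things in the scene. Friction and masses are not known exactly. Their poses are not given: they have to be found in the camera images.
- thick_tube: The tube to be sawn: plain round brass tube, 14 mm outside diameter, 200 mm long, about 100 g; the thickest of three tubes of equal length. Origin at its middle, on its axis; y runs along the tube (either end may lead). At the start it lies in one of the three V-notches of the stock rest (which one varies), its axis 40 mm above the bench.
- middle_tube: Another brass tube on the stock rest, 10 mm diameter, 200 mm long, origin at its middle. Leave it there.
- thin_tube: Another brass tube on the stock rest, 7 mm diameter, 200 mm long, origin at its middle. Leave it there.
- rest: Wooden stock rest on the left of the bench, fixed. Base board 170 (x) by 180 mm (y), 10 mm thick, with two cross rails 14 mm thick, tops 42 mm above the bench, centred at y = -76 and 76 mm. Three 90-degree V-notches in them at x = -52, 0, 52 mm; the tubes lie in these along y, free between the rails (138 mm). Origin under its centre on the bench.
- jig: Tube-sawing jig, fixed: wooden base (x -65..65, y -107..67 mm, 22 mm thick) with a steel V-block, x -20..20, y -40..65 mm, top 57 mm above the bench. 90-degree V-groove along y at x = 0, 24 mm wide, 12 mm deep; the thick tube lies in it with its axis 55 mm up. Clamp lever crosses it at y = 0; 3 mm saw slot at y = -23; stop beyond. Tube enters from the +y end, moving to -y. Origin on the bench.
- stop_face (a point): Face of the length stop, centre of the area the tube's end must touch: on the groove's axis, 55 mm up; axes parallel to the jig's, +y points out of the face to the lever. Upright steel plate 44 x 26 mm on a rod, locked (slips at about 25 N), 45 to 60 mm to the -y side of the lever, as set beforehand. With the tube touching, the tube's middle is 100 mm from it along +y.
- groove_mouth (a point): Outer (+y) end of the V-groove, at its top: jig x = 0, y = 65 mm, 57 mm above the bench; axes as the jig's. Beyond it the tube's tail overhangs freely, and only there have fingers room around the tube: gripped 40 mm off its middle on the tail side it reaches the stop with the fingers clear of the block, and once home it balances in the groove by itself.
- stop (a joint): Setting of the length stop: 0 means stop face 45 mm from the lever's middle, and the value adds to this (m, towards -y). Starts between 0 and 0.015; not to be changed.
- lever (a joint): Angle of the clamp lever about its pivot, rad: 0 = raised by its return spring (rest), 0.35 = fully down on its stop (lever level). It springs back when let go. Pivot along the jig's y at x = 36 mm, 70 mm above the bench, between two 78 mm high cheeks (x 26..46, y -16..16 mm); steel bar 14 mm wide from pivot to thumb plate.
- thumb_plate (a point): Centre of the top of the lever's thumb plate, a black rubber-faced disc 32 mm wide on the robot's side (-x) of the jig, y = 0. Raised it is 124 mm above the bench at jig x = -78 mm; fully down 86 mm above the bench at jig x = -79 mm (38 mm travel). Pushing it takes about 1 N at first, about 9 N near the bottom with the tube in place, then it meets a hard stop.
- clamp_foot: Rubber clamp foot, 14 x 16 mm, on a spring plunger under the lever, over the groove at jig y = 0. With the lever raised it stands about 7 mm clear above the tube; it meets the tube at a lever angle of about 0.24 and with the lever fully down presses on it with about 20 N. Origin at the middle of its lower face.
- flux_bottle: Small white plastic bottle, 36 mm diameter, 72 mm high, standing; origin under it. Leave it.
- pliers: Pliers with red handles lying on the bench, 165 mm long; origin at the joint. Leave them.
- file: Half-round file with wooden handle lying on the bench, 260 mm long. Leave it.
- saw_frame: Jeweller's saw frame with wooden handle lying flat, 240 x 100 mm. Leave it.
- hammer: Hammer lying on the bench, 240 mm long. Leave it.
- bench_block: Steel bench block 75 x 75 x 22 mm. Leave it.
Things that resemble listed ones, but are neither listed nor needed, are in the scene too. What is shaped like the jig but red is not meant.

How it is judged (in metres and radians):
On the way, in this order (a step that is already met when the one before it is completed fails the run):
1. the thick tube lies in the V-groove with its end on the length stop, the lever still up (y of thick_tube in the frame of stop_face between 0.097 and 0.103 m and x of thick_tube in the frame of stop_face between -0.0035 and 0.0035 m and z of thick_tube in the frame of stop_face between -0.004 and 0.004 m and angle between the y axis of thick_tube and the y axis of jig, either way round below 0.05 rad and value of joint lever below 0.1 rad), for 0.2 s.
2. the lever is pressed right down by the robot and clamps the released tube (y of thick_tube in the frame of stop_face between 0.097 and 0.103 m and x of thick_tube in the frame of stop_face between -0.0035 and 0.0035 m and z of thick_tube in the frame of stop_face between -0.004 and 0.004 m and angle between the y axis of thick_tube and the y axis of jig, either way round below 0.05 rad and contact force between each of the fingers, the arm and thick_tube below 0.2 N and value of joint lever above 0.31 rad and contact force between clamp_foot and thick_tube above 8 N and contact force between any of the fingers, the arm and lever above 2 N), for 0.5 s.
At the end, for the whole second after the job is handed in: Tube in the groove (axis within 3.5 mm sideways, 4 mm in height, 0.05 rad), end within 3 mm of the stop, stop shifted under 3 mm; robot off the tube and still holding the lever beyond 0.31 of 0.35 rad, with over 8 N of the spring foot on the tube, through the last second (all of step 2 and distance of stop_face from where it was at the start of the episode below 0.003 m); the arm keeps its last pose, push and grip.
It fails at once if the length stop is shifted by more than 3 mm (distance of stop_face from where it was at the start of the episode above 0.003 m).
It fails at once if one of the other tubes is moved by more than 20 mm, or another bench thing by more than 30 mm (distance of any of middle_tube, thin_tube from where it was at the start of the episode above 0.02 m or distance of any of flux_bottle, pliers, file, saw_frame, hammer, bench_block from where it was at the start of the episode above 0.03 m).
It also fails if it takes over 48 s, if anything falls off the work surface, if the arm or the gripper's body presses on something with over 40 N, if the wrist force passes 120 N, or if a joint passes its speed limit or range.

## Robot

A 6-joint arm with a two-finger parallel gripper is mounted at the origin on the work surface. World frame = base frame: x ahead of the robot, y to its left, z up, the work surface at z = 0. Lengths are in mm, angles in rad, forces in N, time in s.
With the tool pointing down it reaches from about 275 to 1000 mm from the base axis. Payload 8.4 kg.
Tool frame: the origin (TCP) lies midway between the tips of the shut fingers; the grasp point (between the pads) lies 19 mm behind it; z points along the fingers, y is the line along which they close (so a half turn about z gives the same grasp; the last joint's range is limited). The gripper opens to 85 mm and grips with 20 to 120 N. Pads are 22 mm wide; open, the fingers measure 114 mm over their backs; the gripper's body (76 mm by 85 mm) begins 54 mm behind the grasp point. The pads swing forward as they close: fully open they stand 13 mm farther back than shut.
Start: joints at [1.142, 0.353, 1.633, -0, 1.155, -0.002], TCP at [258.724, 568.937, 192.981] pointing down, gripper open.
Joint ranges: [-2.63, 2.63], [-0.92, 2.1], [0.06, 2.66], [-1.3, 4.44], [0, 2.69], [-3.02, 3.02]. Speed limits (rad/s): [2.22, 2.22, 2.79, 3.14, 3.14, 3.14].

## Interface

Orientations are given as [roll, pitch, yaw] about the fixed x, y, z axes, in that order (R = Rz(yaw) Ry(pitch) Rx(roll)).
In Python, from rig import r gives the robot as it stands.
- The arm moves only by the tool servo_tool, never from a script. Its argument "deltas" is a list of rows, each an object of numbers: "x", "y", "z": the shift along the world's x, y, z in mm; "rx", "ry", "rz": the turn, a rotation vector about the world's x, y, z in rad; "gripper": the gripper's target within -1 to 1 (fully open at 1, half-way at 0, shut at -1). A call has 1 to 10 rows; each row is the pose to reach, as a shift and turn from the pose commanded when the call began; what a row does not reach only later rows make up. A row lasts 1/10 s, in which the tool goes at most 50 mm and 8.59 degrees, less where a joint would pass 70% of its speed; a pose out of reach is approached as far as the arm can. A call with a gripper value outside its range is refused whole. The fingers move at their own pace and stop on an object; "newtons" is the grip in N (left out, the last holds). Time passes only in rows, so rows that repeat a pose let the fingers close. It gives the time, the measured TCP pose, the force, the opening and the grip force at its end, in the units of the state.
- r.sense(): the state, without advancing time (a new reading comes with each control period).
- r.grab_frame(name): name is "scene" or "top" or "wrist"; returns the picture (480x640x3 uint8, blue, green, red); there is no depth.
- r.camera_params(name): a dict with "mtx" (3x3 intrinsics, pixels), "D" ([k1, k2, p1, p2, k3] as OpenCV has them; the pictures are not rectified), "eye" and "orientation" of the camera in the world. Camera axes: x right, y down, z forward; pixel columns grow to the right and rows downward; lengths in mm; the calibration is good to about 2 mm. A picture is of the moment at which its call begins: read the wrist's pose just before it. camera_params takes no time and is no camera call; for the wrist camera it gives the pose at the moment of the call.
- r.sign_off(): hands the job in; it is judged then, once.
Trained networks look in the newest picture that a camera, given by its name, has taken for a name from the list of things; names that differ only in an ending like _2 or _b are one class to them, and where a whole thing is asked for, a point or a joint stands for the part that bears it (a point fixed in the world has none). Each returns a list of dicts, best first, with "conf" (0 to 1); they miss things now and then, are a little off and sometimes report something else, mostly with a low value. They report only what shows in the picture. A call takes as long as a camera call. They do not tell look-alikes from the thing itself.
- r.recognise(name, camera): "box" ([left, top, width, height] in pixels, round what is visible of it).
The state is a dict: "clock": time; "qpos": joint angles; "qvel": joint speeds; "joint_efforts": joint torques, N m; "eef_pos": TCP position; "tcp_rot": TCP orientation; "contact_force": force on the tool from outside, world axes, zero at the start; "wrist_torque": the same for the moment, N m; "opening": opening from 0.0 (shut) to 1.0 (fully open); "grasp_force": force on a finger pad.
Only numpy, scipy, OpenCV 4.12 (cv2) and the standard library are available. Lean on these libraries where they do the work, as an engineer would, in place of code of your own. Each camera call takes 0.05 s, during which the arm holds its last target. There are 200 camera calls.

## Working session

There is one attempt and no reset: what is moved stays moved. The work goes in short steps, Python scripts to look and compute and a tool call to move; the robot and the scene stay as the last step left them, time stands still between calls to the robot, and variables do not carry over. Pictures are saved under pics/ and viewed, at most 10 in all, crops included, and the job is handed in when it is done.

Besides the shell and the picture viewer there is one more tool, called after "Emit:" as name(argument=value, ...) on one line, values as JSON. servo_tool: Moves the arm, as the interface text tells. Its arguments: {"type":"object","properties":{"deltas":{"type":"array","items":{"type":"object","properties":{"x":{"type":"number"},"y":{"type":"number"},"z":{"type":"number"},"rx":{"type":"number"},"ry":{"type":"number"},"rz":{"type":"number"},"gripper":{"type":"number"}}}},"newtons":{"type":"number"}},"required":["deltas"]}

```bash
mkdir -p pics; cat > h.py <<'E'
import numpy as np,cv2
from rig import r
from scipy.spatial.transform import Rotation as Rn
def cam(n):
    p=r.camera_params(n);o=np.array(p["orientation"],float)
    R=o if o.shape==(3,3) else Rn.from_euler('xyz',o).as_matrix()
    return np.array(p["mtx"],float),np.array(p["D"],float),np.array(p["eye"],float),R
def px2w(c,uv,z):
    K,D,e,R=c
    q=cv2.undistortPoints(np.array(uv,float).reshape(-1,1,2),K,D).reshape(-1,2)
    d=np.c_[q,np.ones(len(q))]@R.T
    return e+d*((z-e[2])/d[:,2])[:,None]
def w2px(c,P):
    K,D,e,R=c
    return cv2.projectPoints((np.atleast_2d(P)-e)@R,np.zeros(3),np.zeros(3),K,D)[0].reshape(-1,2)
E
python3 - <<'E'
from h import *
print(r.sense())
for n in("top","scene"):
    im=r.grab_frame(n);cv2.imwrite(f"pics/{n}0.png",im);c=cam(n);print(n,r.camera_params(n))
    for k in("thick_tube","middle_tube","thin_tube","rest","jig","stop_face","thumb_plate","lever"):
        for d in r.recognise(k,n)[:3]: print(k,[round(x) for x in d["box"]],round(d["conf"],2))
E
```

```text
{'clock': 0.0, 'qpos': array([ 1.14156563e+00,  3.53690267e-01,  1.63412843e+00, -1.36144340e-05,
        1.15522327e+00, -2.39685855e-03]), 'qvel': array([ 0.00077607,  0.00024591, -0.00071852,  0.00075598, -0.00025335,
        0.00010831]), 'joint_efforts': array([-2.02167204e-03, -6.05236244e+01, -3.42079496e+01, -1.57206414e-04,
        9.07876936e-03,  4.33827864e-06]), 'eef_pos': array([258.52247649, 568.43445177, 192.23786897]), 'tcp_rot': array([-3.14014331e+00,  8.97382792e-06,  2.71476432e+00]), 'contact_force': array([-0.2634057 ,  0.61248116, -0.02397339]), 'wrist_torque': array([ 0.03557377,  0.0270865 , -0.00733996]), 'grasp_force': 0.0, 'opening': 0.9977164519184328}
top {'mtx': array([[558.02925551,   0.        , 312.97440117],
       [  0.        , 558.02925551, 246.69807606],
       [  0.        ,   0.        ,   1.        ]]), 'D': array([-0.12863349,  0.        ,  0.        ,  0.        ,  0.        ]), 'eye': array([ 357.77204937,    8.80716276, 1211.53285138]), 'orientation': array([-2.96173111, -0.00359079, -1.56257649])}
thick_tube [151, 237, 94, 16] 0.8
middl
[... 608 characters left out ...]
.        ,  0.        ]), 'eye': array([1100.55976562,  241.40874933, 1013.0328334 ]), 'orientation': array([-2.55153569,  0.01599828,  1.94428186])}
thick_tube [370, 273, 89, 42] 0.9
middle_tube [378, 257, 87, 36] 0.59
middle_tube [185, 129, 56, 72] 0.25
thin_tube [391, 243, 78, 31] 0.67
thin_tube [367, 230, 101, 96] 0.4
rest [368, 232, 97, 94] 0.81
rest [210, 227, 18, 21] 0.7
jig [197, 203, 89, 87] 0.93
jig [102, 182, 85, 92] 0.73
jig [211, 225, 19, 20] 0.67
stop_face [114, 214, 18, 19] 0.74
stop_face [207, 228, 21, 20] 0.66
thumb_plate [126, 183, 36, 54] 0.97
thumb_plate [228, 206, 38, 48] 0.82
thumb_plate [210, 229, 19, 21] 0.62
lever [126, 184, 35, 50] 0.62
lever [226, 205, 42, 51] 0.61
```

View pics/top0.png

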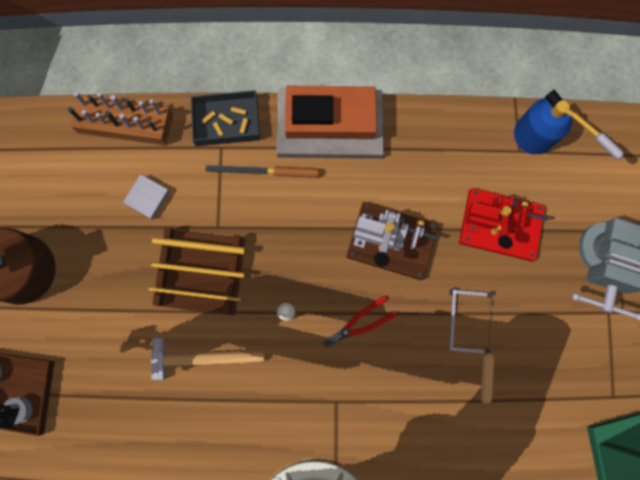

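View pics/scene0.png

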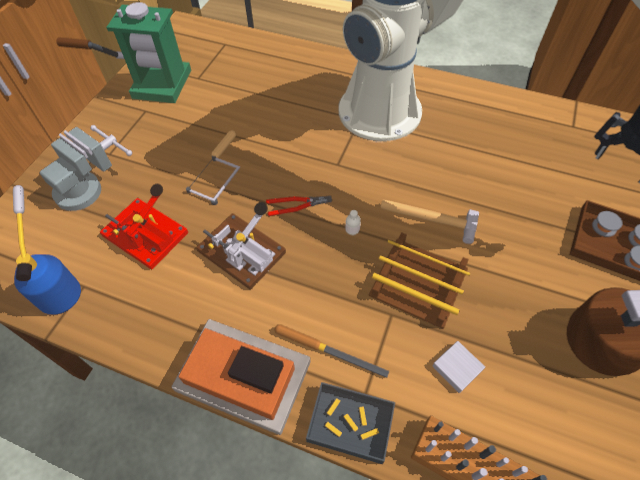

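Top view: the tubes are on the rest at rows about 246, 267 and 294 (columns 150-244). The one at row 246 looks thickest and the networks agree. Two jig shapes show: brown at (393,240) and red at (503,224). The brown one is meant. I'll confirm with one enlarged crop.

```bash
python3 - <<'E'
from h import *
im=cv2.imread("pics/top0.png");s=cv2.imread("pics/scene0.png")
f=lambda i,x,y:cv2.resize(i[y:y+75,x:x+100] if 0 else i[y:y+100,x:x+133],(400,300),interpolation=cv2.INTER_CUBIC)
a=np.vstack([np.hstack([f(im,135,222),f(im,335,190)]),np.hstack([f(s,350,230),f(s,180,195)])])
cv2.imwrite("pics/crop0.png",a)
c=cam("top")
# tube edge profile: brass colour, per-tube midline & width in px
hsv=cv2.cvtColor(im,cv2.COLOR_BGR2HSV)
sub=im[230:310,140:260].astype(int)
m=((sub[...,2]-sub[...,0]>75)&(sub[...,2]>130)).astype(np.uint8)
n,l,st,ce=cv2.connectedComponentsWithStats(m)
for i in range(1,n):
    if st[i,4]>80:
        ys,xs=np.where(l==i);p=np.c_[xs+140,ys+230].astype(np.float32)
        (cx,cy),wh,an=cv2.minAreaRect(p);vx,vy,_,_=cv2.fitLine(p,cv2.DIST_L2,0,.01,.01).ravel()
        L=(p-[cx,cy])@[vx,vy];e=[[cx+vx*t,cy+vy*t] for t in(L.min()-.5,L.max()+.5)]
        w=px2w(c,e,45);print(st[i],wh,"ends",w.round(1).tolist(),"mid",w.mean(0).round(1),"len",np.linalg.norm(w[1]-w[0]).round(1), "yawdeg",np.degrees(np.arctan2(*(w[1]-w[0])[[1,0]])).round(1))
E
```

```text
[   0    4  104   44 1579] (106.56846618652344, 33.73175811767578) ends [[562.6, 382.7, 45.0], [536.0, 149.5, 45.0]] mid [549.3 266.1  45. ] len 234.8 yawdeg -96.5
[  0  54  88  25 611] (87.0, 24.0) ends [[459.9, 373.0, 45.0], [463.8, 184.9, 45.0]] mid [461.8 278.9  45. ] len 188.1 yawdeg -88.8
```

View pics/crop0.png

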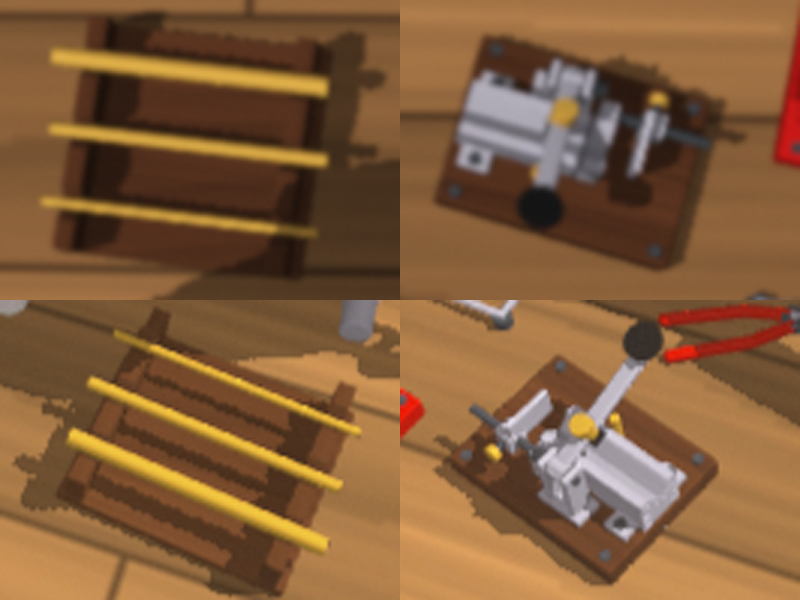

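The crop confirms it. The thick tube is the uppermost (farthest x), with ends at about (152,241) and (244,251) in the top picture. The brown jig's base corners are at about (364,202), (438,222), (424,279) and (347,257). The red jig is the look-alike.

```bash
cat >> h.py <<'E'
def fit2d(L,W): # local->world 2D rigid
    L=np.array(L,float)[:,:2];W=np.array(W,float)[:,:2];a=L-L.mean(0);b=W-W.mean(0)
    th=np.arctan2((a[:,0]*b[:,1]-a[:,1]*b[:,0]).sum(),(a*b).sum())
    R=np.array([[np.cos(th),-np.sin(th)],[np.sin(th),np.cos(th)]]);t=W.mean(0)-R@L.mean(0)
    return th,t,W-(L@R.T+t)
E
python3 - <<'E'
from h import *
c=cam("top")
cr=np.array([[487,37],[708,95],[668,268],[437,200]],float);cr[:,0]-=400
W=px2w(c,cr/3.008+[335,190],22)
th,t,res=fit2d([[65,67],[65,-107],[-65,-107],[-65,67]],W);print("jig",th,t,res.round(1).tolist())
tb=np.array([[52,57],[327,88]])/3.008+[135,222]
w=px2w(c,tb,42);print(w.round(1),w.mean(0),np.linalg.norm(w[1]-w[0]),np.degrees(np.arctan2(*(w[0]-w[1])[[1,0]])))
p=px2w(c,[[(540-400)/3.008+335,208/3.008+190]],124);R=np.array([[np.cos(th),-np.sin(th)],[np.sin(th),np.cos(th)]])
print("thumb",p,"pred",R@[-78,0]+t)
s=r.camera_params("wrist");print(s, r.sense()["tcp_rot"])
K,D,e,Rc=cam("wrist");Rt=Rn.from_euler('xyz',r.sense()["tcp_rot"]).as_matrix();print("cam in tool",Rt.T@(e-r.sense()["eef_pos"]),(Rt.T@Rc).round(2))
E
```

```text
jig -0.2701523029719601 [ 596.74722143 -149.29594032] [[-2.8, -3.1], [1.9, 2.7], [-0.4, 1.1], [1.3, -0.7]]
[[580.  352.8  42. ]
 [559.3 153.8  42. ]] [569.6249276  253.31800703  42.        ] 200.0580090143079 84.06176804394823
thumb [[ 531.71732523 -129.28062432  124.        ]] pred [ 521.57626106 -128.47943926]
{'mtx': array([[405.44710565,   0.        , 319.30805837],
       [  0.        , 405.44710565, 239.3122204 ],
       [  0.        ,   0.        ,   1.        ]]), 'D': array([0.00094841, 0.        , 0.        , 0.        , 0.        ]), 'eye': array([188.01757211, 601.94115757, 374.95076077]), 'orientation': array([2.83092932e+00, 1.34542851e-03, 1.14427385e+00])} [-3.14154992e+00  4.11040420e-06  2.71482286e+00]
cam in tool [  78.00765767    0.78709156 -181.97770287] [[ 0.   -0.95 -0.31]
 [ 1.    0.   -0.  ]
 [ 0.   -0.31  0.95]]
```

Emit:
servo_tool(deltas=[{"x": 32, "y": -28, "z": -4, "rz": -0.125, "gripper": -0.1}, {"x": 63, "y": -55, "z": -8, "rz": -0.25, "gripper": -0.1}, {"x": 95, "y": -83, "z": -12, "rz": -0.375, "gripper": -0.1}, {"x": 126, "y": -110, "z": -16, "rz": -0.5, "gripper": -0.1}, {"x": 158, "y": -138, "z": -20, "rz": -0.624, "gripper": -0.1}, {"x": 189, "y": -165, "z": -24, "rz": -0.75, "gripper": -0.1}, {"x": 221, "y": -193, "z": -28, "rz": -0.875, "gripper": -0.1}, {"x": 252, "y": -220, "z": -32, "rz": -1.0, "gripper": -0.1}, {"x": 284, "y": -248, "z": -37, "rz": -1.125, "gripper": -0.1}, {"x": 315, "y": -275, "z": -42, "rz": -1.248, "gripper": -0.1}], newtons=80)

```text
invalid input
```

Emit:
servo_tool(deltas=[{"gripper": -0.1}, {"gripper": -0.1}, {"gripper": -0.1}])

```text
invalid input
```

```bash
python3 - <<'E'
from h import *
s=r.sense();print(s["eef_pos"],s["tcp_rot"],s["opening"],s["clock"])
c=cam("wrist");im=r.grab_frame("wrist");cv2.imwrite("pics/w1.png",im)
for k in("thick_tube","middle_tube","thin_tube"):
    for d in r.recognise(k,"wrist")[:2]: print(k,[round(x) for x in d["box"]],round(d["conf"],2))
m=np.array([569.6,253.3,40]);d=np.array([.1035,.9946,0])
print(w2px(c,[m-100*d,m,m+40*d,m+100*d]).round(0))
E
```

```text
[258.700194   568.92737055 192.97341235] [-3.14154992e+00  4.11040420e-06  2.71482286e+00] 1.0007503159637021 0.9
middle_tube [44, 314, 104, 88] 0.65
[[104. 574.]
 [182. 555.]
 [214. 547.]
 [263. 535.]]
```

View pics/w1.png

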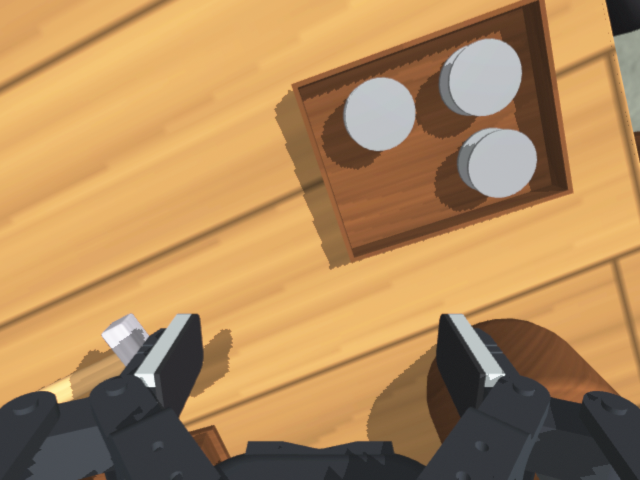

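The view shows only the start surroundings (tray and bench). Both move calls were refused as invalid input, so I'll try rows with every key filled in.

Emit:
servo_tool(deltas=[{"x": 32, "y": -28, "z": -4, "rx": 0, "ry": 0, "rz": -0.125, "gripper": -0.1}, {"x": 63, "y": -55, "z": -8, "rx": 0, "ry": 0, "rz": -0.25, "gripper": -0.1}])

```text
clock: 1.3
eef_pos: [321.9, 513.9, 184.9]
tcp_rot: [3.141, -0.0, 2.462]
contact_force: [1.0, -0.8, 0.1]
opening: 0.693
grasp_force: 0.0
```

Emit:
servo_tool(deltas=[{"x": 32, "y": -28, "z": -4, "rx": 0, "ry": 0, "rz": -0.125, "gripper": -0.1}, {"x": 63, "y": -55, "z": -8, "rx": 0, "ry": 0, "rz": -0.25, "gripper": -0.1}, {"x": 95, "y": -83, "z": -12, "rx": 0, "ry": 0, "rz": -0.375, "gripper": -0.1}, {"x": 126, "y": -110, "z": -16, "rx": 0, "ry": 0, "rz": -0.5, "gripper": -0.1}, {"x": 158, "y": -138, "z": -20, "rx": 0, "ry": 0, "rz": -0.624, "gripper": -0.1}, {"x": 189, "y": -165, "z": -24, "rx": 0, "ry": 0, "rz": -0.75, "gripper": -0.1}, {"x": 221, "y": -193, "z": -28, "rx": 0, "ry": 0, "rz": -0.875, "gripper": -0.1}, {"x": 252, "y": -220, "z": -34, "rx": 0, "ry": 0, "rz": -0.998, "gripper": -0.1}, {"x": 252, "y": -220, "z": -34, "rx": 0, "ry": 0, "rz": -0.998, "gripper": -0.1}, {"x": 252, "y": -220, "z": -34, "rx": 0, "ry": 0, "rz": -0.998, "gripper": -0.1}])

```text
clock: 2.3
eef_pos: [574.0, 293.2, 150.6]
tcp_rot: [-3.141, 0.0, 1.466]
contact_force: [0.1, 0.6, -1.1]
opening: 0.454
grasp_force: 0.0
```

```bash
python3 - <<'E'
from h import *
s=r.sense();print(s["eef_pos"],s["tcp_rot"],s["opening"],s["clock"])
c=cam("wrist");im=r.grab_frame("wrist");cv2.imwrite("pics/w2.png",im)
for k in("thick_tube","middle_tube","thin_tube"):
    for d in r.recognise(k,"wrist")[:2]: print(k,[round(x) for x in d["box"]],round(d["conf"],2))
m=np.array([569.6,253.3,40]);d=np.array([.1035,.9946,0])
print(w2px(c,[m-100*d,m,m+40*d,m+100*d]).round(0))
E
```

```text
[573.96963296 293.20168145 150.61584136] [-3.14085513e+00  1.65345261e-04  1.46591027e+00] 0.45441844339031284 2.3
thick_tube [315, 135, 20, 252] 0.82
middle_tube [246, 146, 21, 239] 0.87
thin_tube [173, 143, 32, 222] 0.58
[[319. 379.]
 [319. 270.]
 [319. 220.]
 [318. 137.]]
```

View pics/w2.png

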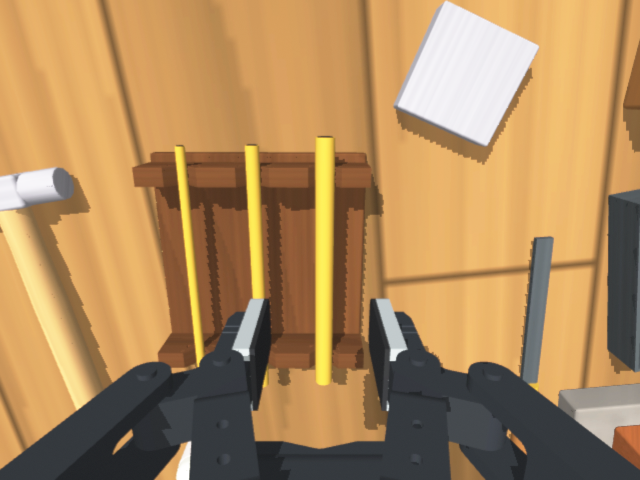

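The wrist view shows the thick tube at columns 315-334, from the far end at (324,137) to the near end (324,384), with the fingers either side of column 319. It is about 5 px, or 3.5 mm, farther in +x than predicted, so I correct and descend.

Emit:
servo_tool(deltas=[{"x": 3.5, "y": -1, "z": -40, "rx": 0, "ry": 0, "rz": 0, "gripper": -0.1}, {"x": 3.5, "y": -1, "z": -80, "rx": 0, "ry": 0, "rz": 0, "gripper": -0.1}, {"x": 3.5, "y": -1, "z": -110, "rx": 0, "ry": 0, "rz": 0, "gripper": -0.1}, {"x": 3.5, "y": -1, "z": -128, "rx": 0, "ry": 0, "rz": 0, "gripper": -0.1}, {"x": 3.5, "y": -1, "z": -128, "rx": 0, "ry": 0, "rz": 0, "gripper": -0.1}, {"x": 3.5, "y": -1, "z": -128, "rx": 0, "ry": 0, "rz": 0, "gripper": -1}, {"x": 3.5, "y": -1, "z": -128, "rx": 0, "ry": 0, "rz": 0, "gripper": -1}, {"x": 3.5, "y": -1, "z": -128, "rx": 0, "ry": 0, "rz": 0, "gripper": -1}, {"x": 3.5, "y": -1, "z": -128, "rx": 0, "ry": 0, "rz": 0, "gripper": -1}, {"x": 3.5, "y": -1, "z": -128, "rx": 0, "ry": 0, "rz": 0, "gripper": -1}], newtons=80)

```text
clock: 3.5
eef_pos: [577.5, 293.1, 23.7]
tcp_rot: [3.141, -0.001, 1.467]
contact_force: [0.1, -0.1, 0.2]
opening: 0.001
grasp_force: 0.0
```

```bash
python3 - <<'E'
from h import *
s=r.sense();print(s["eef_pos"],s["opening"],s["grasp_force"],s["contact_force"])
a=r.grab_frame("wrist");b=r.grab_frame("scene")[210:350,330:500]
a=cv2.resize(a,(400,300));b=cv2.resize(b,(364,300),interpolation=cv2.INTER_CUBIC)
cv2.imwrite("pics/c3.png",np.hstack([a,b]))
E
```

```text
[577.54489594 293.07759109  23.65765737] 0.0014103336992085562 0.0 [ 0.13802157 -0.14686876  0.16270973]
```

View pics/c3.png

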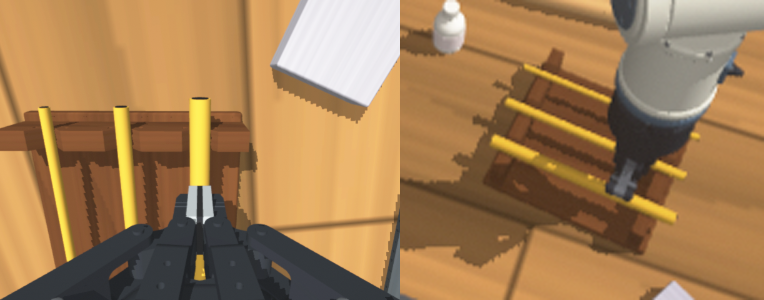

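The fingers shut without touching anything, above the tube, which still lies in its notch. The finger edges in the wrist picture (width and row against opening) put the tips about 36 mm short of the stated TCP. I'll check by lowering the shut fingers gently until they touch the tube top at z=47.

Emit:
servo_tool(deltas=[{"x": 0, "y": 0, "z": -2, "rx": 0, "ry": 0, "rz": 0, "gripper": -1}, {"x": 0, "y": 0, "z": -4, "rx": 0, "ry": 0, "rz": 0, "gripper": -1}, {"x": 0, "y": 0, "z": -6, "rx": 0, "ry": 0, "rz": 0, "gripper": -1}, {"x": 0, "y": 0, "z": -7, "rx": 0, "ry": 0, "rz": 0, "gripper": -1}])

```text
clock: 4.0
eef_pos: [577.0, 292.8, 15.5]
tcp_rot: [-3.141, 0.0, 1.467]
contact_force: [0.4, 0.1, -0.6]
opening: 0.002
grasp_force: 0.0
```

Emit:
servo_tool(deltas=[{"x": 0, "y": 0, "z": -1, "rx": 0, "ry": 0, "rz": 0, "gripper": -1}, {"x": 0, "y": 0, "z": -2, "rx": 0, "ry": 0, "rz": 0, "gripper": -1}])

```text
clock: 4.2
eef_pos: [577.2, 293.0, 13.9]
tcp_rot: [-3.142, -0.0, 1.467]
contact_force: [-0.6, 0.1, 0.4]
opening: 0.004
grasp_force: 0.0
```

Emit:
servo_tool(deltas=[{"x": 0, "y": 0, "z": -1, "rx": 0, "ry": 0, "rz": 0, "gripper": -1}, {"x": 0, "y": 0, "z": -2, "rx": 0, "ry": 0, "rz": 0, "gripper": -1}])

```text
clock: 4.4
eef_pos: [577.2, 292.9, 11.9]
tcp_rot: [3.142, -0.0, 1.467]
contact_force: [0.1, 0.4, 0.8]
opening: -0.001
grasp_force: 0.0
```

Emit:
servo_tool(deltas=[{"x": 0, "y": 0, "z": -1, "rx": 0, "ry": 0, "rz": 0, "gripper": -1}, {"x": 0, "y": 0, "z": -1, "rx": 0, "ry": 0, "rz": 0, "gripper": -1}])

```text
clock: 4.6
eef_pos: [577.1, 292.9, 10.8]
tcp_rot: [-3.141, 0.0, 1.467]
contact_force: [-0.0, 0.5, 0.0]
opening: 0.0
grasp_force: 0.0
```

Emit:
servo_tool(deltas=[{"x": 0, "y": 0, "z": -1, "rx": 0, "ry": 0, "rz": 0, "gripper": -1}, {"x": 0, "y": 0, "z": -1.5, "rx": 0, "ry": 0, "rz": 0, "gripper": -1}])

```text
clock: 4.8
eef_pos: [577.2, 292.9, 9.4]
tcp_rot: [-3.142, 0.0, 1.467]
contact_force: [0.6, 0.4, -0.5]
opening: -0.001
grasp_force: 0.0
```

Emit:
servo_tool(deltas=[{"x": 0, "y": 0, "z": -1, "rx": 0, "ry": 0, "rz": 0, "gripper": -1}, {"x": 0, "y": 0, "z": -1.5, "rx": 0, "ry": 0, "rz": 0, "gripper": -1}])

```text
clock: 5.0
eef_pos: [577.4, 293.0, 8.4]
tcp_rot: [3.141, -0.0, 1.467]
contact_force: [-1.2, -1.0, 9.0]
opening: -0.001
grasp_force: 4.2
```

Contact at TCP z≈8.5 fits tips about 38 mm short, resting on the tube top. It could also be the board at z=10. Next I open and descend carefully; the board would push back at once.

Emit:
servo_tool(deltas=[{"x": 0, "y": 0, "z": 2, "rx": 0, "ry": 0, "rz": 0, "gripper": -0.1}, {"x": 0, "y": 0, "z": 2, "rx": 0, "ry": 0, "rz": 0, "gripper": -0.1}, {"x": 0, "y": 0, "z": 2, "rx": 0, "ry": 0, "rz": 0, "gripper": -0.1}, {"x": 0, "y": 0, "z": 2, "rx": 0, "ry": 0, "rz": 0, "gripper": -0.1}, {"x": 0, "y": 0, "z": -3, "rx": 0, "ry": 0, "rz": 0, "gripper": -0.1}, {"x": 0, "y": 0, "z": -6, "rx": 0, "ry": 0, "rz": 0, "gripper": -0.1}])

```text
clock: 5.6
eef_pos: [577.0, 292.8, 1.4]
tcp_rot: [-3.141, 0.0, 1.467]
contact_force: [-0.4, 0.5, 0.8]
opening: 0.449
grasp_force: 0.0
```

Emit:
servo_tool(deltas=[{"x": 0, "y": 0, "z": -1, "rx": 0, "ry": 0, "rz": 0, "gripper": -0.1}, {"x": 0, "y": 0, "z": -2, "rx": 0, "ry": 0, "rz": 0, "gripper": -0.1}])

```text
clock: 5.8
eef_pos: [577.1, 292.9, -0.4]
tcp_rot: [-3.141, 0.0, 1.467]
contact_force: [0.1, 0.2, -0.5]
opening: 0.45
grasp_force: 0.0
```

Emit:
servo_tool(deltas=[{"x": 0, "y": 0, "z": -1, "rx": 0, "ry": 0, "rz": 0, "gripper": -0.1}, {"x": 0, "y": 0, "z": -1, "rx": 0, "ry": 0, "rz": 0, "gripper": -0.1}])

```text
clock: 6.0
eef_pos: [577.2, 292.9, -1.1]
tcp_rot: [-3.142, 0.0, 1.467]
contact_force: [0.2, 0.1, 0.3]
opening: 0.451
grasp_force: 0.0
```

There is no contact at TCP -1 mm, so the tips really are about 38 mm short of the reported TCP. From here on, real tip z = reported z + 38. I'll descend to tip ≈ 23 mm and close.

Emit:
servo_tool(deltas=[{"x": 0, "y": 0, "z": -4, "rx": 0, "ry": 0, "rz": 0, "gripper": -0.1}, {"x": 0, "y": 0, "z": -8, "rx": 0, "ry": 0, "rz": 0, "gripper": -0.1}, {"x": 0, "y": 0, "z": -12, "rx": 0, "ry": 0, "rz": 0, "gripper": -0.1}, {"x": 0, "y": 0, "z": -14, "rx": 0, "ry": 0, "rz": 0, "gripper": -0.1}])

```text
clock: 6.4
eef_pos: [576.9, 292.8, -15.7]
tcp_rot: [-3.141, 0.0, 1.467]
contact_force: [-0.2, 0.3, 0.9]
opening: 0.453
grasp_force: 0.0
```

Emit:
servo_tool(deltas=[{"x": 0, "y": 0, "z": 0, "rx": 0, "ry": 0, "rz": 0, "gripper": -1}, {"x": 0, "y": 0, "z": 0, "rx": 0, "ry": 0, "rz": 0, "gripper": -1}, {"x": 0, "y": 0, "z": 0, "rx": 0, "ry": 0, "rz": 0, "gripper": -1}, {"x": 0, "y": 0, "z": 0, "rx": 0, "ry": 0, "rz": 0, "gripper": -1}, {"x": 0, "y": 0, "z": 0, "rx": 0, "ry": 0, "rz": 0, "gripper": -1}], newtons=80)

```text
clock: 6.9
eef_pos: [577.5, 293.0, -14.8]
tcp_rot: [3.141, -0.0, 1.467]
contact_force: [0.4, -0.4, -0.6]
opening: 0.133
grasp_force: 78.0
```

Gripped at 78 N, tube axis = reported TCP z + 55. Lift and carry it to in front of the brown jig.

Emit:
servo_tool(deltas=[{"x": 0, "y": 0, "z": 10, "rx": 0, "ry": 0, "rz": 0, "gripper": -1}, {"x": 0, "y": 0, "z": 35, "rx": 0, "ry": 0, "rz": 0, "gripper": -1}, {"x": 0, "y": 0, "z": 70, "rx": 0, "ry": 0, "rz": 0, "gripper": -1}, {"x": 0, "y": 0, "z": 90, "rx": 0, "ry": 0, "rz": 0, "gripper": -1}])

```text
clock: 7.3
eef_pos: [578.0, 293.5, 78.0]
tcp_rot: [3.14, -0.001, 1.467]
contact_force: [0.5, -0.6, -0.6]
opening: 0.134
grasp_force: 78.0
```

Emit:
servo_tool(deltas=[{"x": 6, "y": -25, "z": 0, "rx": 0, "ry": 0, "rz": -0.02, "gripper": -1}, {"x": 14, "y": -60, "z": 0, "rx": 0, "ry": 0, "rz": -0.04, "gripper": -1}, {"x": 22, "y": -95, "z": 0, "rx": 0, "ry": 0, "rz": -0.06, "gripper": -1}, {"x": 30, "y": -130, "z": 0, "rx": 0, "ry": 0, "rz": -0.08, "gripper": -1}, {"x": 38, "y": -165, "z": 0, "rx": 0, "ry": 0, "rz": -0.1, "gripper": -1}, {"x": 46, "y": -200, "z": 0, "rx": 0, "ry": 0, "rz": -0.12, "gripper": -1}, {"x": 54, "y": -235, "z": 0, "rx": 0, "ry": 0, "rz": -0.14, "gripper": -1}, {"x": 60, "y": -265, "z": 0, "rx": 0, "ry": 0, "rz": -0.155, "gripper": -1}, {"x": 64, "y": -283, "z": 0, "rx": 0, "ry": 0, "rz": -0.166, "gripper": -1}, {"x": 64, "y": -283, "z": 0, "rx": 0, "ry": 0, "rz": -0.166, "gripper": -1}])

```text
clock: 8.3
eef_pos: [641.6, 8.0, 75.4]
tcp_rot: [3.141, 0.0, 1.298]
contact_force: [0.3, 1.0, -1.5]
opening: 0.131
grasp_force: 78.1
```

```bash
python3 - <<'E'
from h import *
s=r.sense();print(s["eef_pos"],s["tcp_rot"],s["opening"],s["grasp_force"],s["clock"])
c=cam("wrist");im=r.grab_frame("wrist")
import pickle;pickle.dump(c,open("c4.pkl","wb"))
cv2.imwrite("pics/w4.png",im)
th=-.27;t=np.array([596.7,-149.3]);R=np.array([[np.cos(th),-np.sin(th)],[np.sin(th),np.cos(th)]])
P=[[-20,65,57],[20,65,57],[-12,65,57],[12,65,57],[0,65,45],[-78,0,124],[-65,67,22],[65,67,22],[0,-50,55]]
print([ (p,w2px(c,[*(R@p[:2]+t),p[2]]).round(0).tolist()) for p in P])
E
```

```text
[641.61411516   7.96903544  75.41947169] [3.14115247e+00 6.30435922e-05 1.29812631e+00] 0.1307516080524763 78.0875837802887 8.3
[([-20, 65, 57], [[284.0, 417.0]]), ([20, 65, 57], [[350.0, 417.0]]), ([-12, 65, 57], [[297.0, 417.0]]), ([12, 65, 57], [[337.0, 417.0]]), ([0, 65, 45], [[317.0, 404.0]]), ([-78, 0, 124], [[160.0, 623.0]]), ([-65, 67, 22], [[222.0, 378.0]]), ([65, 67, 22], [[412.0, 378.0]]), ([0, -50, 55], [[318.0, 551.0]])]
```

View pics/w4.png

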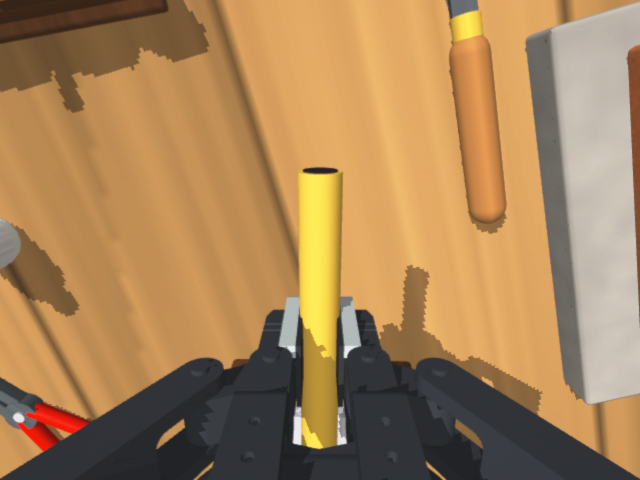

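The wrist picture shows the tube firmly held (tail end at (321,170)), with the jig hidden behind the gripper. I go high over the jig for one close look.

Emit:
servo_tool(deltas=[{"x": 0, "y": 0, "z": 35, "rx": 0, "ry": 0, "rz": 0, "gripper": -1}, {"x": -5, "y": -17, "z": 75, "rx": 0, "ry": 0, "rz": 0, "gripper": -1}, {"x": -14, "y": -50, "z": 95, "rx": 0, "ry": 0, "rz": 0, "gripper": -1}, {"x": -24, "y": -85, "z": 95, "rx": 0, "ry": 0, "rz": 0, "gripper": -1}, {"x": -34, "y": -120, "z": 95, "rx": 0, "ry": 0, "rz": 0, "gripper": -1}, {"x": -44, "y": -155, "z": 95, "rx": 0, "ry": 0, "rz": 0, "gripper": -1}, {"x": -52, "y": -183, "z": 95, "rx": 0, "ry": 0, "rz": 0, "gripper": -1}, {"x": -56, "y": -196, "z": 95, "rx": 0, "ry": 0, "rz": 0, "gripper": -1}, {"x": -56, "y": -196, "z": 95, "rx": 0, "ry": 0, "rz": 0, "gripper": -1}, {"x": -56, "y": -196, "z": 95, "rx": 0, "ry": 0, "rz": 0, "gripper": -1}])

```text
clock: 9.35
eef_pos: [585.5, -184.7, 170.0]
tcp_rot: [-3.141, -0.001, 1.301]
contact_force: [-0.1, -0.4, -0.4]
opening: 0.133
grasp_force: 78.2
```

```bash
python3 - <<'E'
from h import *
import pickle
s=r.sense();print(s["eef_pos"],s["tcp_rot"],s["opening"],s["grasp_force"],s["clock"])
c=cam("wrist");im=r.grab_frame("wrist");pickle.dump(c,open("c5.pkl","wb"))
cv2.imwrite("pics/w5.png",im)
b=cv2.resize(im[0:360,80:560],(800,600),interpolation=cv2.INTER_CUBIC);cv2.imwrite("pics/w5c.png",b)
th=-.27;t=np.array([596.7,-149.3]);R=np.array([[np.cos(th),-np.sin(th)],[np.sin(th),np.cos(th)]])
P=[[-20,65,57],[20,65,57],[-12,65,57],[12,65,57],[-78,0,124],[-65,67,22],[65,67,22],[-65,-107,22]]
for p in P: print(p,((w2px(c,[*(R@p[:2]+t),p[2]])-[80,0])/.6).round(0).tolist())
E
```

```text
[ 585.49681407 -184.7298751   169.96376084] [-3.14139029e+00 -7.32728821e-04  1.30111529e+00] 0.13252468567730663 78.15542578697205 9.35
[-20, 65, 57] [[352.0, 121.0]]
[20, 65, 57] [[451.0, 121.0]]
[-12, 65, 57] [[372.0, 121.0]]
[12, 65, 57] [[431.0, 121.0]]
[-78, 0, 124] [[172.0, 310.0]]
[-65, 67, 22] [[258.0, 123.0]]
[65, 67, 22] [[544.0, 123.0]]
[-65, -107, 22] [[278.0, 475.0]]
```

View pics/w5c.png

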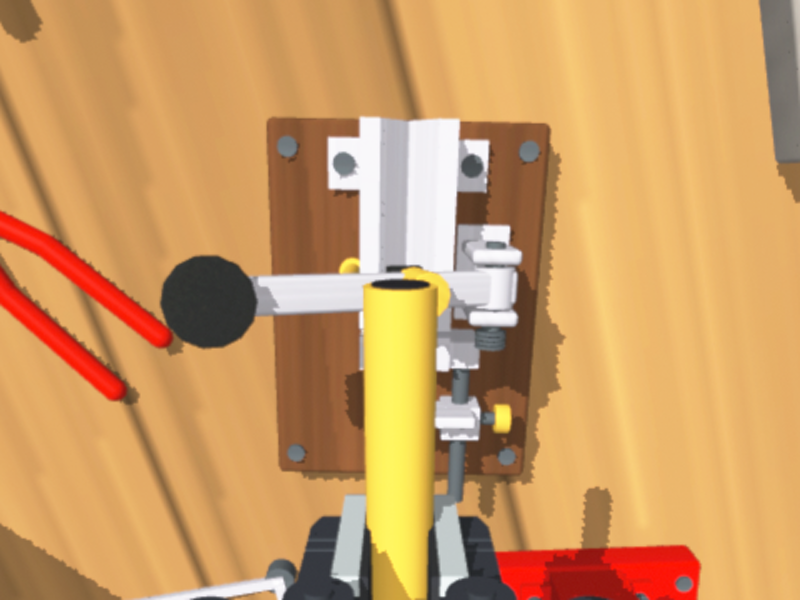

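The close view shows the brown jig clearly. Block mouth corners are at (361,117) and (460,119), base corners at (268,118), (550,123), (281,468) and (522,475), and the thumb disc centre is at (209,302) in the crop. I'll fit its pose.

```bash
python3 - <<'E'
from h import *
import pickle
from scipy.optimize import least_squares
c=pickle.load(open("c5.pkl","rb"))
P=np.array([[-20,65,57],[20,65,57],[-65,67,22],[65,67,22],[-65,-107,22],[65,-107,22],[-78,0,124]],float)
U=np.array([[361,117],[460,119],[268,118],[550,123],[281,468],[522,475],[209,302]])*.6+[80,0]
def T(v):
    R=Rn.from_euler('z',v[0]).as_matrix();return P@R.T+[v[1],v[2],0]
f=lambda v:(w2px(c,T(v))-U).ravel()
s=least_squares(f,[-.27,597,-149],x_scale=[.01,1,1],loss="soft_l1");print(s.x,s.fun.reshape(-1,2).round(1).tolist())
th,tx,ty=s.x
R=Rn.from_euler('z',th).as_matrix()
g=lambda x,y:(R@[x,y,0])[:2]+[tx,ty]
print("thumb",g(-78,0),"mouth",g(0,65),"grip preslide y=165",g(0,165),"ydir",R@[0,1,0])
# tail end of tube: where it is in tool
tail=px2w(c,[[400*.6+80,284*.6]],225+7);st=[585.5,-184.7];yd=np.array([np.cos(1.301),np.sin(1.301)]);d=tail[0][:2]-st
print("tail along/perp",d@yd,d@[yd[1],-yd[0]])
c4=pickle.load(open("c4.pkl","rb"));d=px2w(c4,[[321,170]],130+7)[0][:2]-[641.6,8];yd=np.array([np.cos(1.298),np.sin(1.298)]);print(d@yd,d@[yd[1],-yd[0]])
E
```

```text
[-2.87539540e-01  5.99804233e+02 -1.48793524e+02] [[0.5, -0.1], [0.4, -0.1], [-1.0, -0.4], [1.9, -0.1], [-0.6, 1.8], [1.5, 0.0], [-17.3, 0.3]]
thumb [ 525.00655777 -126.67322017] mouth [618.23781924 -86.46212859] grip preslide y=165 [646.5971834    9.43232622] ydir [0.28359364 0.95894455 0.        ]
tail along/perp 61.42976720572534 0.35626994463278017
61.532544530901376 0.6443442164646651
```

The fit is good to about 1 px, apart from the thumb plate, which sits at jig x≈-68 instead of -78 (I'll check that before pressing). Jig yaw is -0.2875, origin (599.8,-148.8). The tube's middle is 38.6 mm ahead of the grip. Next: back to the entry side, then lower.

Emit:
servo_tool(deltas=[{"x": 8, "y": 25, "z": 0, "rx": 0, "ry": 0, "rz": -0.01, "gripper": -1}, {"x": 18, "y": 58, "z": 0, "rx": 0, "ry": 0, "rz": -0.018, "gripper": -1}, {"x": 29, "y": 92, "z": 0, "rx": 0, "ry": 0, "rz": -0.018, "gripper": -1}, {"x": 40, "y": 126, "z": 0, "rx": 0, "ry": 0, "rz": -0.018, "gripper": -1}, {"x": 50, "y": 160, "z": 0, "rx": 0, "ry": 0, "rz": -0.018, "gripper": -1}, {"x": 57, "y": 183, "z": -20, "rx": 0, "ry": 0, "rz": -0.018, "gripper": -1}, {"x": 60, "y": 192, "z": -55, "rx": 0, "ry": 0, "rz": -0.018, "gripper": -1}, {"x": 60, "y": 192, "z": -95, "rx": 0, "ry": 0, "rz": -0.018, "gripper": -1}, {"x": 60, "y": 192, "z": -130, "rx": 0, "ry": 0, "rz": -0.018, "gripper": -1}, {"x": 60, "y": 192, "z": -150, "rx": 0, "ry": 0, "rz": -0.018, "gripper": -1}])

```text
clock: 10.4
eef_pos: [643.3, 8.1, 16.8]
tcp_rot: [-3.138, 0.001, 1.285]
contact_force: [-0.2, 0.1, -1.9]
opening: 0.132
grasp_force: 78.2
```

Emit:
servo_tool(deltas=[{"x": 0, "y": 0, "z": -4, "rx": 0, "ry": 0, "rz": 0, "gripper": -1}, {"x": 0, "y": 0, "z": -8, "rx": 0, "ry": 0, "rz": 0, "gripper": -1}, {"x": 0, "y": 0, "z": -12, "rx": 0, "ry": 0, "rz": 0, "gripper": -1}, {"x": 0, "y": 0, "z": -14, "rx": 0, "ry": 0, "rz": 0, "gripper": -1}, {"x": 0, "y": 0, "z": -15, "rx": 0, "ry": 0, "rz": 0, "gripper": -1}, {"x": 0, "y": 0, "z": -15, "rx": 0, "ry": 0, "rz": 0, "gripper": -1}])

```text
clock: 11.0
eef_pos: [645.6, 5.9, 5.5]
tcp_rot: [3.141, -0.0, 1.283]
contact_force: [0.3, -0.1, -0.5]
opening: 0.133
grasp_force: 78.2
```

Emit:
servo_tool(deltas=[{"x": 0, "y": 0, "z": -2, "rx": 0, "ry": 0, "rz": 0, "gripper": -1}, {"x": 0, "y": 0, "z": -3.5, "rx": 0, "ry": 0, "rz": 0, "gripper": -1}, {"x": 0, "y": 0, "z": -3.5, "rx": 0, "ry": 0, "rz": 0, "gripper": -1}])

```text
clock: 11.3
eef_pos: [645.0, 5.9, 1.3]
tcp_rot: [-3.141, 0.0, 1.283]
contact_force: [0.1, -0.2, -1.4]
opening: 0.135
grasp_force: 78.2
```

Emit:
servo_tool(deltas=[{"x": 0, "y": 0, "z": -1, "rx": 0, "ry": 0, "rz": 0, "gripper": -1}, {"x": 0, "y": 0, "z": -1, "rx": 0, "ry": 0, "rz": 0, "gripper": -1}])

```text
clock: 11.5
eef_pos: [645.1, 5.9, 0.4]
tcp_rot: [-3.141, 0.0, 1.283]
contact_force: [-0.8, 0.1, 0.0]
opening: 0.135
grasp_force: 78.2
```

Emit:
servo_tool(deltas=[{"x": 0, "y": 0, "z": -1, "rx": 0, "ry": 0, "rz": 0, "gripper": -1}, {"x": 0, "y": 0, "z": -1, "rx": 0, "ry": 0, "rz": 0, "gripper": -1}])

```text
clock: 11.7
eef_pos: [645.1, 5.9, -0.6]
tcp_rot: [-3.141, 0.0, 1.283]
contact_force: [-0.9, 0.1, 0.3]
opening: 0.134
grasp_force: 78.3
```

Emit:
servo_tool(deltas=[{"x": 0, "y": 0, "z": -0.7, "rx": 0, "ry": 0, "rz": 0, "gripper": -1}, {"x": 0, "y": 0, "z": -0.7, "rx": 0, "ry": 0, "rz": 0, "gripper": -1}])

```text
clock: 11.9
eef_pos: [645.2, 5.9, -1.2]
tcp_rot: [-3.142, 0.0, 1.283]
contact_force: [-1.0, 0.6, 2.0]
opening: 0.132
grasp_force: 78.3
```

Seat felt at about -1. I raise 1 mm and slide 62 mm towards the stop, then feel for it.

Emit:
servo_tool(deltas=[{"x": 0, "y": 0, "z": 1.2, "rx": 0, "ry": 0, "rz": 0, "gripper": -1}, {"x": -2.3, "y": -7.7, "z": 1.2, "rx": 0, "ry": 0, "rz": 0, "gripper": -1}, {"x": -5.7, "y": -19.2, "z": 1.2, "rx": 0, "ry": 0, "rz": 0, "gripper": -1}, {"x": -9.1, "y": -30.7, "z": 1.2, "rx": 0, "ry": 0, "rz": 0, "gripper": -1}, {"x": -12.5, "y": -42.2, "z": 1.2, "rx": 0, "ry": 0, "rz": 0, "gripper": -1}, {"x": -15.6, "y": -52.7, "z": 1.2, "rx": 0, "ry": 0, "rz": 0, "gripper": -1}, {"x": -17.6, "y": -59.5, "z": 1.2, "rx": 0, "ry": 0, "rz": 0, "gripper": -1}, {"x": -17.6, "y": -59.5, "z": 1.2, "rx": 0, "ry": 0, "rz": 0, "gripper": -1}, {"x": -17.6, "y": -59.5, "z": 1.2, "rx": 0, "ry": 0, "rz": 0, "gripper": -1}])

```text
clock: 12.8
eef_pos: [627.1, -54.2, -0.1]
tcp_rot: [-3.141, 0.001, 1.283]
contact_force: [-3.6, -0.9, 1.5]
opening: 0.139
grasp_force: 78.5
```

Emit:
servo_tool(deltas=[{"x": -0.6, "y": -1.9, "z": 0, "rx": 0, "ry": 0, "rz": 0, "gripper": -1}, {"x": -1.1, "y": -3.8, "z": 0, "rx": 0, "ry": 0, "rz": 0, "gripper": -1}, {"x": -1.1, "y": -3.8, "z": 0, "rx": 0, "ry": 0, "rz": 0, "gripper": -1}])

```text
clock: 13.1
eef_pos: [626.5, -56.5, 0.0]
tcp_rot: [-3.141, -0.001, 1.283]
contact_force: [-3.8, 3.1, 3.1]
opening: 0.132
grasp_force: 78.6
```

Emit:
servo_tool(deltas=[{"x": -1.0, "y": 0.3, "z": 0.5, "rx": 0, "ry": 0, "rz": 0, "gripper": -1}, {"x": -1.0, "y": 0.3, "z": 0.5, "rx": 0, "ry": 0, "rz": 0, "gripper": -1}])

```text
clock: 13.3
eef_pos: [626.2, -56.9, 0.5]
tcp_rot: [3.14, -0.0, 1.283]
contact_force: [0.3, 0.3, -0.4]
opening: 0.134
grasp_force: 78.3
```

Emit:
servo_tool(deltas=[{"x": -0.3, "y": -1.0, "z": 0, "rx": 0, "ry": 0, "rz": 0, "gripper": -1}, {"x": -0.3, "y": -1.0, "z": 0, "rx": 0, "ry": 0, "rz": 0, "gripper": -1}])

```text
clock: 13.5
eef_pos: [625.6, -58.3, 0.5]
tcp_rot: [3.141, 0.0, 1.283]
contact_force: [0.8, -0.4, -0.6]
opening: 0.131
grasp_force: 78.2
```

Emit:
servo_tool(deltas=[{"x": -0.3, "y": -1.0, "z": 0, "rx": 0, "ry": 0, "rz": 0, "gripper": -1}, {"x": -0.6, "y": -1.9, "z": 0, "rx": 0, "ry": 0, "rz": 0, "gripper": -1}, {"x": -0.6, "y": -1.9, "z": 0, "rx": 0, "ry": 0, "rz": 0, "gripper": -1}])

```text
clock: 13.8
eef_pos: [624.7, -60.2, 0.5]
tcp_rot: [3.141, 0.0, 1.283]
contact_force: [-0.0, -0.1, -0.8]
opening: 0.133
grasp_force: 78.2
```

Emit:
servo_tool(deltas=[{"x": -0.3, "y": -1.0, "z": 0, "rx": 0, "ry": 0, "rz": 0, "gripper": -1}, {"x": -0.6, "y": -1.9, "z": 0, "rx": 0, "ry": 0, "rz": 0, "gripper": -1}, {"x": -0.6, "y": -1.9, "z": 0, "rx": 0, "ry": 0, "rz": 0, "gripper": -1}])

```text
clock: 14.1
eef_pos: [624.0, -62.0, 0.5]
tcp_rot: [3.142, 0.0, 1.283]
contact_force: [0.2, -0.8, -0.1]
opening: 0.137
grasp_force: 78.2
```

Emit:
servo_tool(deltas=[{"x": -0.3, "y": -1.0, "z": 0, "rx": 0, "ry": 0, "rz": 0, "gripper": -1}, {"x": -0.6, "y": -1.9, "z": 0, "rx": 0, "ry": 0, "rz": 0, "gripper": -1}, {"x": -0.6, "y": -1.9, "z": 0, "rx": 0, "ry": 0, "rz": 0, "gripper": -1}])

```text
clock: 14.4
eef_pos: [623.4, -63.9, 0.5]
tcp_rot: [3.142, 0.0, 1.283]
contact_force: [-0.0, -0.2, -1.3]
opening: 0.134
grasp_force: 78.2
```

Emit:
servo_tool(deltas=[{"x": -0.3, "y": -1.0, "z": 0, "rx": 0, "ry": 0, "rz": 0, "gripper": -1}, {"x": -0.5, "y": -1.5, "z": 0, "rx": 0, "ry": 0, "rz": 0, "gripper": -1}, {"x": -0.5, "y": -1.5, "z": 0, "rx": 0, "ry": 0, "rz": 0, "gripper": -1}])

```text
clock: 14.7
eef_pos: [622.9, -65.3, 0.5]
tcp_rot: [3.142, 0.0, 1.283]
contact_force: [-0.1, 0.3, 0.0]
opening: 0.135
grasp_force: 78.2
```

Emit:
servo_tool(deltas=[{"x": -0.3, "y": -1.0, "z": 0, "rx": 0, "ry": 0, "rz": 0, "gripper": -1}, {"x": -0.5, "y": -1.5, "z": 0, "rx": 0, "ry": 0, "rz": 0, "gripper": -1}, {"x": -0.5, "y": -1.5, "z": 0, "rx": 0, "ry": 0, "rz": 0, "gripper": -1}])

```text
clock: 15.0
eef_pos: [622.4, -66.9, 0.5]
tcp_rot: [3.142, 0.0, 1.283]
contact_force: [0.4, -0.9, -1.2]
opening: 0.135
grasp_force: 78.2
```

Emit:
servo_tool(deltas=[{"x": -0.3, "y": -1.0, "z": 0, "rx": 0, "ry": 0, "rz": 0, "gripper": -1}, {"x": -0.5, "y": -1.5, "z": 0, "rx": 0, "ry": 0, "rz": 0, "gripper": -1}, {"x": -0.5, "y": -1.5, "z": 0, "rx": 0, "ry": 0, "rz": 0, "gripper": -1}])

```text
clock: 15.3
eef_pos: [621.9, -68.3, 0.5]
tcp_rot: [3.142, 0.0, 1.283]
contact_force: [0.5, -0.7, -0.3]
opening: 0.135
grasp_force: 78.2
```

Emit:
servo_tool(deltas=[{"x": -0.3, "y": -1.0, "z": 0, "rx": 0, "ry": 0, "rz": 0, "gripper": -1}, {"x": -0.5, "y": -1.5, "z": 0, "rx": 0, "ry": 0, "rz": 0, "gripper": -1}, {"x": -0.5, "y": -1.5, "z": 0, "rx": 0, "ry": 0, "rz": 0, "gripper": -1}])

```text
clock: 15.6
eef_pos: [621.5, -69.8, 0.5]
tcp_rot: [3.141, 0.0, 1.283]
contact_force: [0.6, -0.2, 0.5]
opening: 0.131
grasp_force: 78.2
```

Emit:
servo_tool(deltas=[{"x": -0.2, "y": -0.7, "z": 0, "rx": 0, "ry": 0, "rz": 0, "gripper": -1}, {"x": -0.3, "y": -1.2, "z": 0, "rx": 0, "ry": 0, "rz": 0, "gripper": -1}, {"x": -0.3, "y": -1.2, "z": 0, "rx": 0, "ry": 0, "rz": 0, "gripper": -1}])

```text
clock: 15.9
eef_pos: [621.2, -70.9, 0.5]
tcp_rot: [3.142, -0.0, 1.283]
contact_force: [2.4, 1.5, 0.6]
opening: 0.135
grasp_force: 78.2
```

Emit:
servo_tool(deltas=[{"x": -0.2, "y": -0.7, "z": 0, "rx": 0, "ry": 0, "rz": 0, "gripper": -1}, {"x": -0.3, "y": -1.2, "z": 0, "rx": 0, "ry": 0, "rz": 0, "gripper": -1}, {"x": -0.3, "y": -1.2, "z": 0, "rx": 0, "ry": 0, "rz": 0, "gripper": -1}])

```text
clock: 16.2
eef_pos: [621.2, -71.1, 0.5]
tcp_rot: [3.141, -0.001, 1.282]
contact_force: [3.2, 6.9, -0.4]
opening: 0.131
grasp_force: 78.2
```

Stop felt (about 7 N along +y, motion halted). I relax a little and lower into the groove.

Emit:
servo_tool(deltas=[{"x": 0.1, "y": 0.5, "z": -0.8, "rx": 0, "ry": 0, "rz": 0, "gripper": -1}, {"x": 0.1, "y": 0.5, "z": -1.5, "rx": 0, "ry": 0, "rz": 0, "gripper": -1}, {"x": 0.1, "y": 0.5, "z": -1.5, "rx": 0, "ry": 0, "rz": 0, "gripper": -1}])

```text
clock: 16.5
eef_pos: [621.7, -71.1, -0.2]
tcp_rot: [3.14, -0.001, 1.282]
contact_force: [1.4, 6.0, 6.5]
opening: 0.133
grasp_force: 79.3
```

Emit:
servo_tool(deltas=[{"x": 0, "y": 0, "z": 0, "rx": 0, "ry": 0, "rz": 0, "gripper": -0.6}, {"x": 0, "y": 0, "z": 0, "rx": 0, "ry": 0, "rz": 0, "gripper": -0.5}, {"x": 0, "y": 0, "z": 0, "rx": 0, "ry": 0, "rz": 0, "gripper": -0.3}, {"x": 0, "y": 0, "z": 0, "rx": 0, "ry": 0, "rz": 0, "gripper": -0.1}, {"x": 0, "y": 0, "z": 0, "rx": 0, "ry": 0, "rz": 0, "gripper": -0.1}, {"x": 0, "y": 0, "z": 10, "rx": 0, "ry": 0, "rz": 0, "gripper": -0.1}, {"x": 0, "y": 0, "z": 30, "rx": 0, "ry": 0, "rz": 0, "gripper": -0.1}, {"x": 0, "y": 0, "z": 60, "rx": 0, "ry": 0, "rz": 0, "gripper": -0.1}, {"x": 0, "y": 0, "z": 100, "rx": 0, "ry": 0, "rz": 0, "gripper": -0.1}, {"x": 0, "y": 0, "z": 140, "rx": 0, "ry": 0, "rz": 0, "gripper": -0.1}])

```text
clock: 17.5
eef_pos: [620.5, -71.6, 140.8]
tcp_rot: [-3.141, 0.0, 1.283]
contact_force: [0.7, 0.3, 0.3]
opening: 0.45
grasp_force: 0.0
```

Emit:
servo_tool(deltas=[{"x": -7, "y": -25, "z": 20, "rx": 0, "ry": 0, "rz": 0, "gripper": -1}, {"x": -17, "y": -60, "z": 40, "rx": 0, "ry": 0, "rz": 0, "gripper": -1}, {"x": -26, "y": -95, "z": 40, "rx": 0, "ry": 0, "rz": 0, "gripper": -1}, {"x": -32, "y": -115, "z": 40, "rx": 0, "ry": 0, "rz": 0, "gripper": -1}, {"x": -32, "y": -115, "z": 40, "rx": 0, "ry": 0, "rz": 0, "gripper": -1}, {"x": -32, "y": -115, "z": 40, "rx": 0, "ry": 0, "rz": 0, "gripper": -1}])

```text
clock: 18.1
eef_pos: [588.9, -186.7, 179.5]
tcp_rot: [3.141, -0.0, 1.282]
contact_force: [-0.4, -0.2, -0.2]
opening: -0.003
grasp_force: 0.0
```

```bash
python3 - <<'E'
from h import *
import pickle
s=r.sense();print(s["eef_pos"],s["tcp_rot"],s["clock"])
c=cam("wrist");im=r.grab_frame("wrist");pickle.dump(c,open("c6.pkl","wb"))
b=cv2.resize(im[0:360,80:560],(800,600),interpolation=cv2.INTER_CUBIC);cv2.imwrite("pics/w6c.png",b)
R=Rn.from_euler('z',-.2875).as_matrix()
for p in [[0,141.5,62],[0,65,57],[0,-58.5,62],[-68,0,124],[-78,0,124]]:
    print(p,((w2px(c,(R@p)+[599.8,-148.8,0])-[80,0])/.6).round(0).tolist())
# triangulate thumb disc: dark blob centres in wrist & top images
g=cv2.cvtColor(im,cv2.COLOR_BGR2GRAY)
def blob(g,u,rad,th):
    m=np.zeros_like(g);cv2.circle(m,tuple(int(x) for x in u),rad,255,-1);m=((g<th)&(m>0)).astype(np.uint8)
    n,l,st,ce=cv2.connectedComponentsWithStats(m);i=1+np.argmax(st[1:,4]);return ce[i],st[i]
u=w2px(c,(R@[-70,0,124])+[599.8,-148.8,0])[0];uw,sw=blob(g,u,50,50);print("wrist",uw,sw)
ti=cv2.imread("pics/top0.png",0);ut,stt=blob(ti,(381,259),13,60);print("top",ut,stt)
ct=cam("top")
for z in(100,110,120,124,130): print(z,(R.T@(px2w(c,[uw],z)[0]-[599.8,-148.8,0])).round(1),(R.T@(px2w(ct,[ut],z)[0]-[599.8,-148.8,0])).round(1))
E
```

```text
[ 588.87818847 -186.71026277  179.49860811] [ 3.14119053e+00 -3.36110187e-04  1.28163759e+00] 18.1
[0, 141.5, 62] [[396.0, -104.0]]
[0, 65, 57] [[397.0, 117.0]]
[0, -58.5, 62] [[397.0, 402.0]]
[-68, 0, 124] [[204.0, 299.0]]
[-78, 0, 124] [[176.0, 299.0]]
wrist [216.4 170.6] [216 169   2   4   5]
top [381.23809524 258.94987469] [368 247  27  23 399]
100 [-65.4   1.8 100. ] [-66.1  -1.7 100. ]
110 [-62.9   3.2 110. ] [-68.  -1. 110.]
120 [-60.4   4.6 120. ] [-69.9  -0.2 120. ]
124 [-59.3   5.2 124. ] [-7.06e+01  1.00e-01  1.24e+02]
130 [-57.8   6.  130. ] [-71.8   0.6 130. ]
```

View pics/w6c.png

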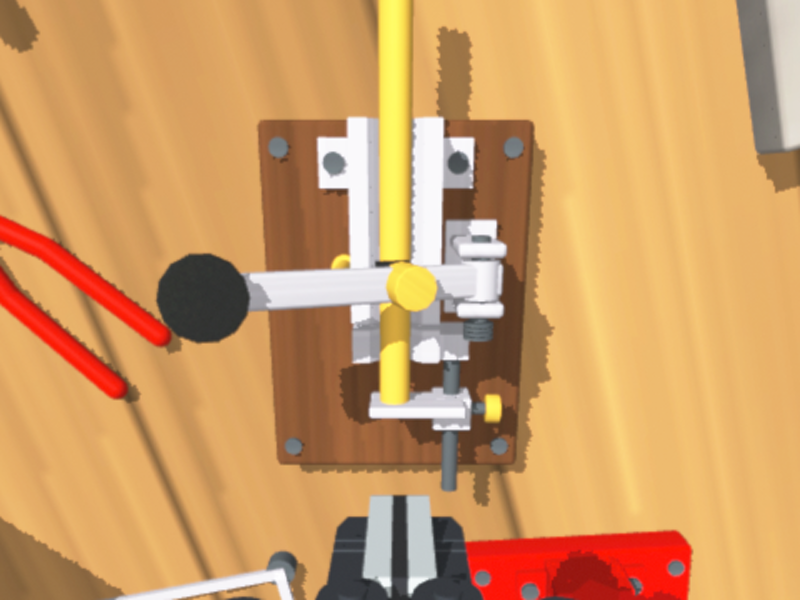

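The tube lies straight in the groove (column ~396) with its end on the stop plate (396,400). The thumb disc centre at (203,298) gives jig x≈-69, and the top camera agrees (-70.6). I go above it with shut fingers and press.

Emit:
servo_tool(deltas=[{"x": -15, "y": 16, "z": 0, "rx": 0, "ry": 0, "rz": 0, "gripper": -1}, {"x": -36, "y": 38, "z": 0, "rx": 0, "ry": 0, "rz": 0, "gripper": -1}, {"x": -56, "y": 58, "z": 0, "rx": 0, "ry": 0, "rz": 0, "gripper": -1}, {"x": -56, "y": 58, "z": -20, "rx": 0, "ry": 0, "rz": 0, "gripper": -1}, {"x": -56, "y": 58, "z": -50, "rx": 0, "ry": 0, "rz": 0, "gripper": -1}, {"x": -56, "y": 58, "z": -75, "rx": 0, "ry": 0, "rz": 0, "gripper": -1}, {"x": -56, "y": 58, "z": -85, "rx": 0, "ry": 0, "rz": 0, "gripper": -1}, {"x": -56, "y": 58, "z": -85, "rx": 0, "ry": 0, "rz": 0, "gripper": -1}])

```text
clock: 18.95
eef_pos: [532.2, -127.6, 92.9]
tcp_rot: [-3.139, -0.0, 1.284]
contact_force: [0.6, -1.6, -0.2]
opening: 0.003
grasp_force: 0.0
```

Emit:
servo_tool(deltas=[{"x": 0, "y": 0, "z": -3, "rx": 0, "ry": 0, "rz": 0, "gripper": -1}, {"x": 0, "y": 0, "z": -6, "rx": 0, "ry": 0, "rz": 0, "gripper": -1}, {"x": 0, "y": 0, "z": -10, "rx": 0, "ry": 0, "rz": 0, "gripper": -1}, {"x": 0, "y": 0, "z": -14, "rx": 0, "ry": 0, "rz": 0, "gripper": -1}, {"x": 0, "y": 0, "z": -18, "rx": 0, "ry": 0, "rz": 0, "gripper": -1}, {"x": 0, "y": 0, "z": -20, "rx": 0, "ry": 0, "rz": 0, "gripper": -1}])

```text
clock: 19.55
eef_pos: [532.7, -128.7, 73.6]
tcp_rot: [-3.141, -0.0, 1.283]
contact_force: [-0.7, 0.1, 1.4]
opening: 0.002
grasp_force: 0.7
```

Contact is light as expected. Keep pressing down.

Emit:
servo_tool(deltas=[{"x": 0, "y": 0, "z": -4, "rx": 0, "ry": 0, "rz": 0, "gripper": -1}, {"x": 0, "y": 0, "z": -8, "rx": 0, "ry": 0, "rz": 0, "gripper": -1}, {"x": 0, "y": 0, "z": -12, "rx": 0, "ry": 0, "rz": 0, "gripper": -1}, {"x": 0, "y": 0, "z": -16, "rx": 0, "ry": 0, "rz": 0, "gripper": -1}, {"x": 0, "y": 0, "z": -18, "rx": 0, "ry": 0, "rz": 0, "gripper": -1}, {"x": 0, "y": 0, "z": -20, "rx": 0, "ry": 0, "rz": 0, "gripper": -1}, {"x": 0, "y": 0, "z": -20, "rx": 0, "ry": 0, "rz": 0, "gripper": -1}])

```text
clock: 20.25
eef_pos: [531.5, -128.2, 53.6]
tcp_rot: [-3.139, 0.0, 1.283]
contact_force: [-6.1, 1.7, 9.3]
opening: 0.002
grasp_force: 4.4
```

Emit:
servo_tool(deltas=[{"x": 0, "y": 0, "z": -2, "rx": 0, "ry": 0, "rz": 0, "gripper": -1}, {"x": 0, "y": 0, "z": -3, "rx": 0, "ry": 0, "rz": 0, "gripper": -1}, {"x": 0, "y": 0, "z": -3, "rx": 0, "ry": 0, "rz": 0, "gripper": -1}])

```text
clock: 20.55
eef_pos: [531.6, -128.3, 50.8]
tcp_rot: [-3.139, 0.0, 1.283]
contact_force: [-5.8, 2.2, 9.8]
opening: -0.002
grasp_force: 4.8
```

Emit:
servo_tool(deltas=[{"x": -0.5, "y": 0, "z": -1, "rx": 0, "ry": 0, "rz": 0, "gripper": -1}, {"x": -0.5, "y": 0, "z": -1.5, "rx": 0, "ry": 0, "rz": 0, "gripper": -1}, {"x": -0.5, "y": 0, "z": -1.5, "rx": 0, "ry": 0, "rz": 0, "gripper": -1}])

```text
clock: 20.85
eef_pos: [531.4, -128.2, 49.5]
tcp_rot: [-3.139, -0.0, 1.283]
contact_force: [-5.2, 2.6, 9.6]
opening: -0.002
grasp_force: 5.1
```

Emit:
servo_tool(deltas=[{"x": 0, "y": 0, "z": -0.7, "rx": 0, "ry": 0, "rz": 0, "gripper": -1}, {"x": 0, "y": 0, "z": -1.2, "rx": 0, "ry": 0, "rz": 0, "gripper": -1}, {"x": 0, "y": 0, "z": -1.2, "rx": 0, "ry": 0, "rz": 0, "gripper": -1}])

```text
clock: 21.15
eef_pos: [531.2, -128.2, 48.3]
tcp_rot: [-3.139, -0.0, 1.283]
contact_force: [-6.2, 2.4, 10.8]
opening: 0.003
grasp_force: 5.4
```

Emit:
servo_tool(deltas=[{"x": 0, "y": 0, "z": -0.7, "rx": 0, "ry": 0, "rz": 0, "gripper": -1}, {"x": 0, "y": 0, "z": -1.2, "rx": 0, "ry": 0, "rz": 0, "gripper": -1}, {"x": 0, "y": 0, "z": -1.2, "rx": 0, "ry": 0, "rz": 0, "gripper": -1}])

```text
clock: 21.45
eef_pos: [531.2, -128.2, 47.4]
tcp_rot: [-3.139, -0.0, 1.283]
contact_force: [-8.5, 2.0, 15.8]
opening: -0.001
grasp_force: 7.7
```

Emit:
servo_tool(deltas=[{"x": 0, "y": 0, "z": -0.5, "rx": 0, "ry": 0, "rz": 0, "gripper": -1}, {"x": 0, "y": 0, "z": -0.8, "rx": 0, "ry": 0, "rz": 0, "gripper": -1}, {"x": 0, "y": 0, "z": -0.8, "rx": 0, "ry": 0, "rz": 0, "gripper": -1}])

```text
clock: 21.75
eef_pos: [531.2, -128.2, 47.0]
tcp_rot: [-3.139, -0.0, 1.283]
contact_force: [-9.1, 3.9, 20.1]
opening: -0.002
grasp_force: 10.2
```

The force has risen to 20 N at TCP z 47, which is the hard stop. I hold and take the last look.

Emit:
servo_tool(deltas=[{"x": 0, "y": 0, "z": 0, "rx": 0, "ry": 0, "rz": 0, "gripper": -1}, {"x": 0, "y": 0, "z": 0, "rx": 0, "ry": 0, "rz": 0, "gripper": -1}, {"x": 0, "y": 0, "z": 0, "rx": 0, "ry": 0, "rz": 0, "gripper": -1}, {"x": 0, "y": 0, "z": 0, "rx": 0, "ry": 0, "rz": 0, "gripper": -1}, {"x": 0, "y": 0, "z": 0, "rx": 0, "ry": 0, "rz": 0, "gripper": -1}, {"x": 0, "y": 0, "z": 0, "rx": 0, "ry": 0, "rz": 0, "gripper": -1}, {"x": 0, "y": 0, "z": 0, "rx": 0, "ry": 0, "rz": 0, "gripper": -1}, {"x": 0, "y": 0, "z": 0, "rx": 0, "ry": 0, "rz": 0, "gripper": -1}])

```text
clock: 22.55
eef_pos: [531.2, -128.2, 47.1]
tcp_rot: [-3.139, -0.0, 1.283]
contact_force: [-9.6, 3.7, 20.3]
opening: -0.0
grasp_force: 10.1
```

```bash
python3 - <<'E'
from h import *
b=r.grab_frame("scene")[170:310,170:357];cv2.imwrite("pics/s7.png",cv2.resize(b,(800,600),interpolation=cv2.INTER_CUBIC))
E
```

```text
(no output)
```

View pics/s7.png

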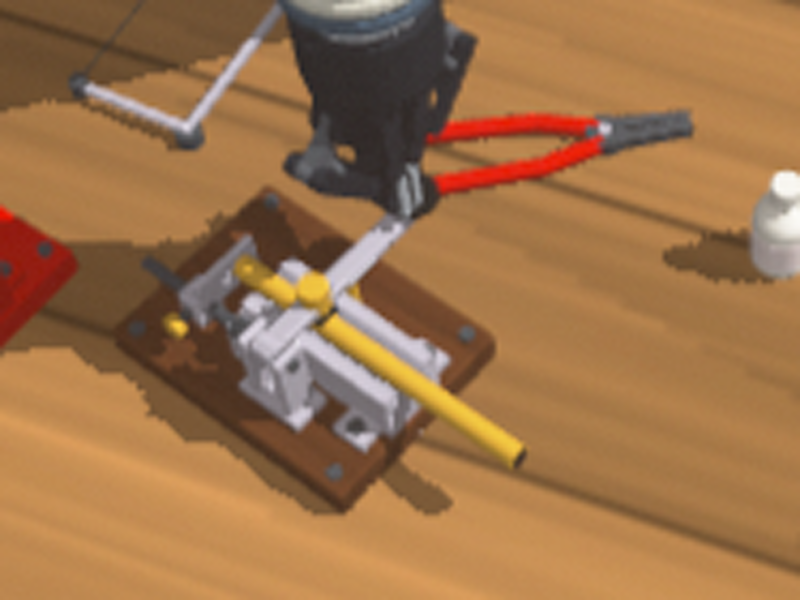

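The lever is down and level under the fingers at (410,190). The tube lies in the groove, clamped, with its end at the stop plate (240,265), and the pliers and bottle are in place.

```bash
python3 -c "
from rig import r
print(r.sign_off())"
```

```text
the job is handed in; nothing more can be done
None
```

The thick tube lies in the V-groove with its end on the stop, and the lever is held fully down at about 20 N to clamp it; the job is handed in at about 22.6 s, with no verdict returned.

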